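Snap the drainer board into the display tray

TASK

Pick up the white drainer board by its grip, lay it over the four snap studs in the steel display tray and press it home evenly, until every stud has clicked through its hole and the board lies flat and fully down on its seats. Press firmly but gently, keep the board roughly level all the while, let go of it at the end, and leave the bowl, the bottle and the tongs where they are.

Things in the scene. Friction and masses are not known exactly. Their poses are not given: they have to be found in the camera images.
- board_grip (a point): Middle of the grip bar of the loose white plastic drainer board (about 0.3 kg). The bar stands on two legs over the board's middle: 64 mm long along x, 12 mm thick along y, 16 mm high, its lower edge 24 mm above the plate's top; this point is 37 mm above the board's underside. Axes: x along the board's length, z up. The board starts flat on the counter, grip up.
- board: The same board; origin at the centre of its underside. Plate 190 (x) x 140 (y) x 5 mm with drain slots in its middle part (x within 35 mm) and four square holes, 12 mm wide, at x = +-70, y = +-45 mm. Its two ends are alike and it may go in either way round. The plate is clear and flat in the middle of each end, between the two holes (x = +-70, y = 0), where it can be pressed.
- hole0 (a point): Centre of the hole at x = -70, y = -45 mm (board axes), on the board's underside. With the stud tips in all four holes, the board first rests on the studs' spring barbs, its underside about 11.5 mm above the seats; a tip up to about 2 mm off a hole's centre still finds its way in.
- hole1 (a point): Centre of the hole at x = -70, y = +45 mm, on the board's underside. A stud clicks through its hole at about 6 N of push, the two of one end at about 11 N pushed midway between them; then the board drops to the seats there and the barbs hold it down.
- hole2 (a point): Centre of the hole at x = +70, y = -45 mm, on the board's underside. The studs crack if the board presses on studs and tray with over 40 N in all, the barbs' sideways squeeze (about as much again as the push, until the click) included: a push up to about 16 N is safe on the barbs, 25 N on the seats. Pushing all four through at once takes about 22 N, close to the limit; one end at a time is safer.
- hole3 (a point): Centre of the hole at x = +70, y = +45 mm, on the board's underside.
- tray: Fixed open steel tray, 250 (x) x 200 (y) x 35 mm high, walls and floor 3 mm; origin at the centre of its underside, x along its length. In it four slippery black snap studs stand at the corners of a rectangle 140 (x) x 90 (y) mm, on one loose frame that slides stiffly (2.5 N) along the tray's x and starts anywhere up to 11 mm either way from the middle: see or feel where.
- tray_seat (a point): Point over the tray's centre at the height of the stud shoulders, the seats on which the board's underside finally lies, 16 mm above the tray's underside; it does not move with the stud frame. Above the seats each stud is a 10 mm post with a tapered tip, 7 mm wide at its end, 17 mm above the seats: a board that misses the holes lies on these tips.
- bowl: Small steel bowl, 100 mm wide, 45 mm high, bystander; origin at its underside
- bottle: Amber sauce bottle, 56 mm wide, 150 mm high, bystander; origin at its underside
- tongs: Steel serving tongs lying flat, about 200 mm long, bystander; origin near the middle, on the counter

How it is judged (in metres and radians):
On the way, in this order (a step that is already met when the one before it is completed fails the run):
1. the board is lifted clear of the counter (height (world z) of board_grip above 0.075 m), for 0.1 s.
2. the board lies over the studs, all four tips in its holes (horizontal distance between board_grip and tray_seat below 0.018 m and angle between the x axis of board_grip and the x axis of tray_seat, either way round below 0.06 rad and z of each of hole0, hole1, hole2, hole3 in the frame of tray_seat below 0.0145 m), for 0.2 s.
At the end, for the whole second after the job is handed in: The drainer board lies in the tray, along it within 0.06 rad and within 18 mm of its centre (wherever the stud frame stands), with all four holes pushed down to within 2 mm of the stud seats (every stud clicked through), released and at rest (horizontal distance between board_grip and tray_seat below 0.018 m and angle between the x axis of board_grip and the x axis of tray_seat, either way round below 0.06 rad and z of each of hole0, hole1, hole2, hole3 in the frame of tray_seat below 0.002 m and angle between board_grip's own z axis and vertical below 0.03 rad and distance of board_grip from where it was at the start of the episode above 0.05 m); the robot touches nothing.
It fails at once if the board presses on the tray and its studs with more than 40 N in all (contact force between board and tray above 40 N).
It fails at once if the board is tipped more than 0.25 rad (14 degrees) (angle between board_grip's own z axis and vertical above 0.25 rad).
It fails at once if the bowl is moved more than 20 mm (distance of bowl from where it was at the start of the episode above 0.02 m).
It fails at once if the bottle is moved more than 20 mm (distance of bottle from where it was at the start of the episode above 0.02 m).
It fails at once if the tongs is moved more than 20 mm (distance of tongs from where it was at the start of the episode above 0.02 m).
It also fails if it takes over 64 s, if anything falls off the work surface, if the arm or the gripper's body presses on something with over 40 N, if the wrist force passes 120 N, or if a joint passes its speed limit or range.

ROBOT

A 6-joint arm with a two-finger parallel gripper is mounted at the origin on the work surface. World frame = base frame: x ahead of the robot, y to its left, z up, the work surface at z = 0. Lengths are in mm, angles in rad, forces in N, time in s.
With the tool pointing down it reaches from about 325 to 775 mm from the base axis. Payload 9.3 kg.
Tool frame: the origin (TCP) lies between the finger pads; the fingertips stand manip.tcp_to_tips ahead of it and the grasp point (between the pads) lies 6 mm ahead of it (manip.tcp_to_tips is the distance from the TCP to the fingertips, in mm); x points along the fingers, z is the direction in which the jaws open and shut, and the axes are right-handed (so a half turn about x gives the same grasp; the last joint's range is limited). The gripper opens to 85 mm and grips with 20 to 120 N. Pads are 22 mm wide; open, the fingers measure 114 mm over their backs; the gripper's body (76 mm by 85 mm) begins 54 mm behind the grasp point. The pads swing forward as they close: fully open they stand 13 mm farther back than shut.
Start: joints at [-1.309, 0.259, 0.021, 1.334, 0, 1.418], TCP at [221.647, -503.358, 256.279] pointing down, gripper open.
Joint ranges: [-3.04, 3.04], [-0.91, 1.82], [-1.04, 1.36], [-1.92, 1.95], [-1.52, 1.45], [-3.14, 3.14]. Speed limits (rad/s): [2.22, 2.22, 2.79, 3.14, 3.14, 3.14].

INTERFACE

Orientations are given as [roll, pitch, yaw] about the fixed x, y, z axes, in that order (R = Rz(yaw) Ry(pitch) Rx(roll)).
In Python, from plant import monitor, imaging, order, manip gives the robot as it stands.
- The arm moves only by the shell command python3 -m crank 'ROWS' [FORCE]. ROWS is JSON, a list of rows, each a list of 3 entries, a list of its own where there are three numbers: the shift along the tool's x, y, z in units of 0.5 m (1.0 is 0.5 m), then the turn, a rotation vector about the tool's x, y, z in units of pi rad (1.0 is pi rad), then the opening, from 0 (shut) to 1 (fully open). In form: [[[x, y, z], [rx, ry, rz], grip], ...]. A call has 1 to 8 rows; each row is the pose to reach, as a shift and turn from the pose measured when the call began, along the tool's axes at that moment, turning the shorter way round; what a row does not reach only later rows make up. A row lasts 1/8 s, in which the tool goes at most 62.5 mm and 10.7 degrees, less where a joint would pass 70% of its speed; a pose out of reach is approached as far as the arm can. A call with a number of a shift or a turn outside -1 to 1 is refused whole. A call with a gripper value outside its range is refused whole. The fingers move at their own pace and stop on an object; FORCE is the grip in N (left out, the last holds). Time passes only in rows, so rows that repeat a pose let the fingers close. It gives the time, the measured TCP pose, the force and the opening at its end, in the units of the state.
- monitor.get_state(): the state, without advancing time (a new reading comes with each control period).
- imaging.camera(name): name is "scene" or "top" or "wrist"; returns (picture, depth): 480x640x3 uint8, blue, green, red; 480x640 float32, mm along the optical axis (not along the pixel's ray), 0 where there is no reading.
- imaging.camera_info(name): a dict with "fx", "fy", "cx", "cy" (pixels), "k1" (the pictures are not rectified: a ray, as slopes to the right and down, at radius r is drawn at 1 + k1 r^2 times it, then the intrinsics apply), "origin" and "attitude" of the camera in the world; the wrist camera has in their place "T_tool_cam" (4x4, takes a point from camera to tool coordinates, whose origin is the TCP and whose axes are the tool frame's). Camera axes: x right, y down, z forward; pixel columns grow to the right and rows downward; lengths in mm; the calibration is good to about 2 mm. A picture is of the moment at which its call begins: read the wrist's pose just before it. camera_info takes no time and is no camera call.
- order.close_job(): hands the job in, once; it reports no verdict.
Trained networks look in the newest picture that a camera, given by its name, has taken for a name from the list of things; names that differ only in an ending like _2 or _b are one class to them, and where a whole thing is asked for, a point or a joint stands for the part that bears it (a point fixed in the world has none). Each returns a list of dicts, best first, with "conf" (0 to 1); they miss things now and then, are a little off and sometimes report something else, mostly with a low value. They report only what shows in the picture. A call takes as long as a camera call.
- imaging.spot_in(name, camera): "location" ([x, y, z] in mm, in world coordinates, good to about 4 mm: the middle of the surface that is visible of it).
The state is a dict: "time": time; "joints": joint angles; "dq": joint speeds; "effort": joint torques, N m; "tool_pos": TCP position; "ee_rot": TCP orientation; "contact_force": force on the tool from outside, world axes, zero at the start; "torque": the same for the moment, N m; "gripper_width": finger opening in mm.
Only numpy, scipy, OpenCV 4.12 (cv2) and the standard library are available. Lean on these libraries where they do the work, as an engineer would, in place of code of your own. Each camera call takes 0.05 s, during which the arm holds its last target.

## Working session

There is one attempt and no reset: what is moved stays moved. The work goes in short steps, Python scripts to look and compute and a shell command to move; the robot and the scene stay as the last step left them, time stands still between calls to the robot, and variables do not carry over. Pictures are saved under pics/ and viewed, and the job is handed in when it is done.

```bash
ls; mkdir -p pics
python3 - <<'E'
from plant import monitor, imaging, order, manip
import cv2
s=monitor.get_state();print(s); print(manip.tcp_to_tips)
for c in ["scene","top"]:
    p,d=imaging.camera(c);cv2.imwrite(f"pics/{c}0.png",p)
    i=imaging.camera_info(c);print(i)
    for n in ["board_grip","board","tray","bowl","bottle","tongs","hole0"]:
        print(c,n,imaging.spot_in(n,c)[:3])
print(imaging.camera_info("wrist"))
print(monitor.get_state()['time'])
E
```

```text
pics
{'time': 0.0, 'joints': array([-1.30855799e+00,  2.59189135e-01,  2.07367105e-02,  1.33369978e+00,
        2.51113574e-05,  1.41823691e+00]), 'dq': array([ 7.80919563e-04,  7.28292306e-04,  2.81691512e-04, -6.46339663e-05,
       -7.44476983e-04, -7.13388083e-04]), 'effort': array([ 1.22675879e-04, -5.55639410e+01,  3.44528246e+01,  1.39228153e-02,
       -1.67600028e-04,  1.16430871e-05]), 'tool_pos': array([ 221.60752172, -503.09730683,  255.65794984]), 'ee_rot': array([2.97051494, 1.56944022, 1.81451635]), 'contact_force': array([-0.37930101, -0.78627292,  0.38586068]), 'torque': array([0.00109223, 0.04716579, 0.00709164]), 'gripper_width': 85.53248662502992}
25.0
{'fx': 536.2768593636487, 'fy': 536.2768593636487, 'cx': 314.2009916170658, 'cy': 236.72630602166595, 'k1': -0.045888414852124686, 'origin': array([ 930.51520415, -554.42910687,  869.46758344]), 'attitude': array([-2.46208879, -0.00300852,  0.52788814])}
scene board_grip [{'location': [497.5, 202.3, 8.4], 'conf': 0.56}]
scene board []
scene tray [{'location': [463.4, -247.8, 5.5], 'conf': 0.72}]
scene bowl [{'locati
[... 1099 characters left out ...]
gs [{'location': [726.0, 257.9, 9.6], 'conf': 0.75}, {'location': [489.2, 206.1, 5.9], 'conf': 0.62}, {'location': [458.7, -253.3, 6.8], 'conf': 0.47}]
top hole0 [{'location': [485.6, 205.9, 8.2], 'conf': 0.93}]
{'fx': 365.2959735329861, 'fy': 365.2959735329861, 'cx': 315.4609589856706, 'cy': 241.5925480656968, 'k1': -0.00589818475792214, 'T_tool_cam': array([[ 2.42101404e-04, -3.10028740e-01,  9.50727154e-01,
        -1.16844933e+02],
       [ 1.08722401e-04, -9.50727168e-01, -3.10028772e-01,
         8.09652791e+01],
       [ 9.99999965e-01,  1.78423740e-04, -1.96465313e-04,
        -2.97006819e-01],
       [ 0.00000000e+00,  0.00000000e+00,  0.00000000e+00,
         1.00000000e+00]])}
0.8
```

View pics/top0.png

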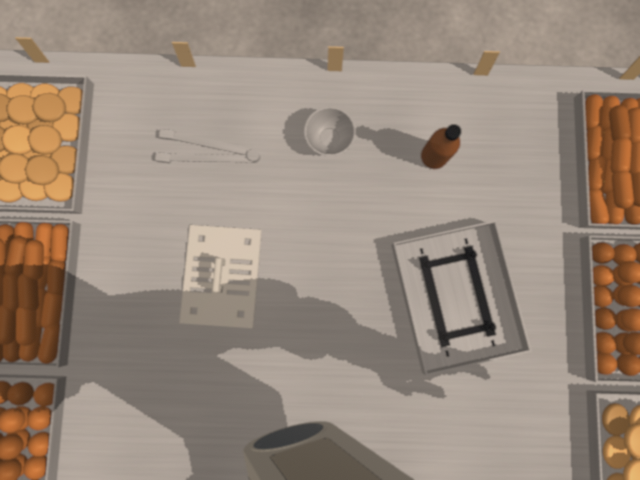

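View pics/scene0.png

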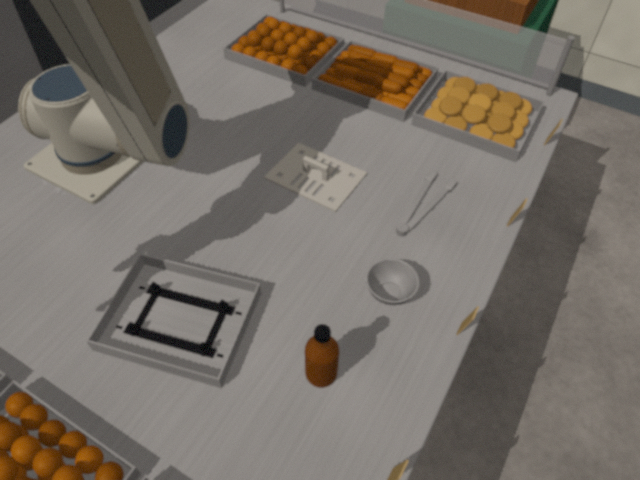

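```bash
cat > h.py <<'E'
from plant import monitor, imaging, order, manip
import numpy as np, cv2
from scipy.spatial.transform import Rotation as Ro
def rpy(a): return Ro.from_euler('xyz',a).as_matrix()
def campose(c,s=None):
    i=imaging.camera_info(c)
    if c=="wrist":
        s=s or monitor.get_state()
        T=np.eye(4);T[:3,:3]=rpy(s['ee_rot']);T[:3,3]=s['tool_pos']
        T=T@np.array(i['T_tool_cam']);return T[:3,:3],T[:3,3],i
    return rpy(i['attitude']),np.array(i['origin']),i
def rays(px,i):
    px=np.atleast_2d(np.array(px,float))
    d=(px-[i['cx'],i['cy']])/[i['fx'],i['fy']]
    u=d.copy()
    for _ in range(8): u=d/(1+i['k1']*(u**2).sum(1,keepdims=True))
    return np.c_[u,np.ones(len(u))]
def plane(px,z,c,s=None,cp=None):
    R,o,i=cp or campose(c,s); r=rays(px,i)@R.T
    return o+r*((z-o[2])/r[:,2])[:,None]
def proj(P,c,s=None,cp=None):
    R,o,i=cp or campose(c,s); q=(np.atleast_2d(P)-o)@R; u=q[:,:2]/q[:,2:]
    u=u*(1+i['k1']*(u**2).sum(1,keepdims=True))
    return u*[i['fx'],i['fy']]+[i['cx'],i['cy']]
def goto(pos,yz=None,s=None):
    """row to reach TCP pos, tool x down, tool z at world yaw yz(rad; mod pi nearest)"""
    s=s or monitor.get_state();R=rpy(s['ee_rot'])
    zc=np.arctan2(R[1,2],R[0,2])
    if yz is None: yz=zc
    else: yz=zc+(yz-zc+np.pi/2)%np.pi-np.pi/2
    x=np.array([0,0,-1.]);z=np.array([np.cos(yz),np.sin(yz),0]);y=np.cross(z,x)
    Rt=np.c_[x,y,z]
    sh=R.T@(np.array(pos)-s['tool_pos'])/500
    rv=Ro.from_matrix(R.T@Rt).as_rotvec()/np.pi
    print("shift",sh.round(4),"turn",rv.round(4),"zyaw now",zc.round(3),"to",round(yz,3))
E
python3 - <<'E'
from h import *
h=plane([(201,238),(248,241),(194,311),(240,314)],5,"top")
print(h.round(1),h.mean(0))
t=plane([(394,243),(493,224),(527,349),(427,373)],35,"top")
print(t.round(1),t.mean(0)); print(np.diff(t,axis=0))
st=plane([(422,251),(467,242),(491,342),(447,352)],33,"top");print(st,st.mean(0))
print(rpy(monitor.get_state()['ee_rot']))
e=h[:2].mean(0)-h[2:].mean(0);yb=np.arctan2(e[1],e[0]);print("board yaw",yb)
m=h.mean(0); 
goto([m[0],m[1],230],yb+np.pi/2)
E
```

```text
[[562.7 251.2   5. ]
 [559.4 159.5   5. ]
 [421.9 256.2   5. ]
 [418.6 168.2   5. ]] [490.62635264 208.77298248   5.        ]
[[ 559.6 -120.6   35. ]
 [ 601.2 -308.6   35. ]
 [ 370.1 -366.6   35. ]
 [ 322.3 -182.6   35. ]] [ 463.31120039 -244.59555566   35.        ]
[[  41.62810756 -188.02986388    0.        ]
 [-231.12272409  -57.98653992    0.        ]
 [ -47.82028837  184.04158611    0.        ]]
[[ 546.09810211 -173.94503893   33.        ]
 [ 565.61695637 -259.30389501   33.        ]
 [ 380.81868563 -301.28067507   33.        ]
 [ 360.58636422 -219.88847838   33.        ]] [ 463.28002708 -238.60452185   33.        ]
[[ 3.01064669e-05  9.15204408e-01  4.02989939e-01]
 [-1.33219790e-05  4.02989940e-01 -9.15204408e-01]
 [-9.99999999e-01  2.21849477e-05  2.43249372e-05]]
board yaw -0.04832837909695812
shift [ 0.0526  1.0663 -1.0867] turn [ 0.1474  0.     -0.    ] zyaw now -1.156 to -1.619
```

```bash
python3 -c "
from h import *
goto([463,-244,200],0.243+np.pi/2)"
```

```text
shift [ 0.1126  0.6508 -0.2802] turn [ 0.0547  0.     -0.    ] zyaw now -1.156 to -1.328
```

```bash
python3 -m crank '[[[0.1126,0.6508,-0.2802],[0.0547,0,0],1],[[0.1126,0.6508,-0.2802],[0.0547,0,0],1],[[0.1126,0.6508,-0.2802],[0.0547,0,0],1],[[0.1126,0.6508,-0.2802],[0.0547,0,0],1],[[0.1126,0.6508,-0.2802],[0.0547,0,0],1],[[0.1126,0.6508,-0.2802],[0.0547,0,0],1],[[0.1126,0.6508,-0.2802],[0.0547,0,0],1],[[0.1126,0.6508,-0.2802],[0.0547,0,0],1]]'
python3 - <<'E'
from h import *
s=monitor.get_state();print(s['dq'].round(4))
p,d=imaging.camera("wrist");cv2.imwrite("pics/w1.png",p);np.save("w1d.npy",d)
import pickle;pickle.dump(s,open("w1s.pkl","wb"))
E
```

```text
time: 1.8
tool_pos: [462.9, -244.1, 200.0]
ee_rot: [-0.966, 1.57, -2.294]
contact_force: [0.5, -0.6, 0.6]
gripper_width: 85.4
[-0.0255 -0.0044  0.0024  0.0001  0.0002  0.0006]
```

View pics/w1.png

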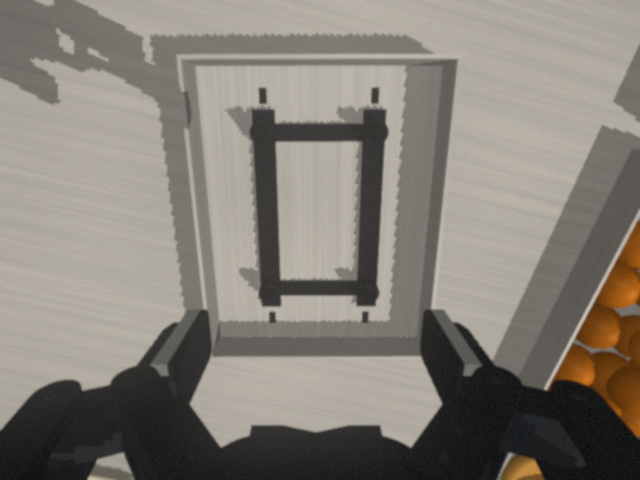

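```bash
cat > dm.py <<'E'
from h import *
def cloud(d,cp):
    R,o,i=cp
    v,u=np.mgrid[0:480,0:640]; r=rays(np.c_[u.ravel(),v.ravel()],i)
    P=(r*d.reshape(-1,1))@R.T+o
    P[d.ravel()==0]=np.nan
    return P.reshape(480,640,3)
E
python3 - <<'E'
from dm import *
import pickle
s=pickle.load(open("w1s.pkl","rb"));d=np.load("w1d.npy");p=cv2.imread("pics/w1.png")
P=cloud(d,campose("wrist",s));Z=P[...,2]
print([round(float(np.nanmedian(Z[a:b,c:e])),1) for a,b,c,e in [(200,220,300,340),(129,133,300,340),(20,40,300,340),(127,134,257,264)]])
x=np.clip((Z+5)/50*255,0,255);x=np.nan_to_num(x).astype(np.uint8)
im=cv2.applyColorMap(x,cv2.COLORMAP_JET)[40:370,160:470]
cr=cv2.resize(p[90:330,230:410],None,fx=2.4,fy=2.4,interpolation=cv2.INTER_CUBIC)
cr=np.clip(cr.astype(float)*1.8,0,255).astype(np.uint8)
cv2.imwrite("pics/w1z.png",cv2.resize(im,None,fx=1.8,fy=1.8,interpolation=0));cv2.imwrite("pics/w1c.png",cr)
E
```

```text
[2.3, 5.2, -0.9, 31.7]
```

View pics/w1z.png

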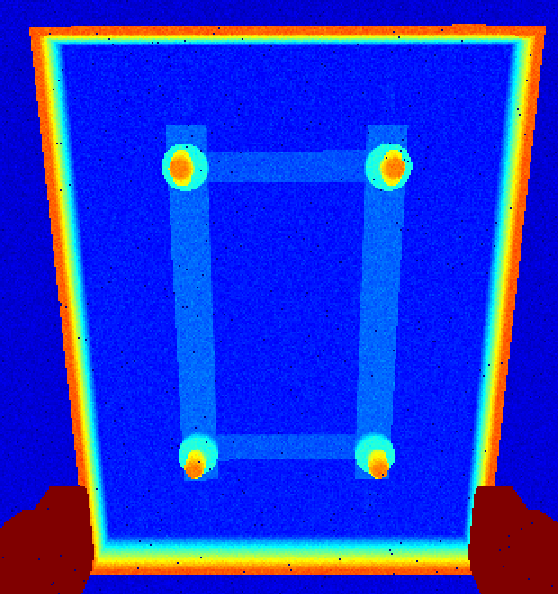

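View pics/w1c.png

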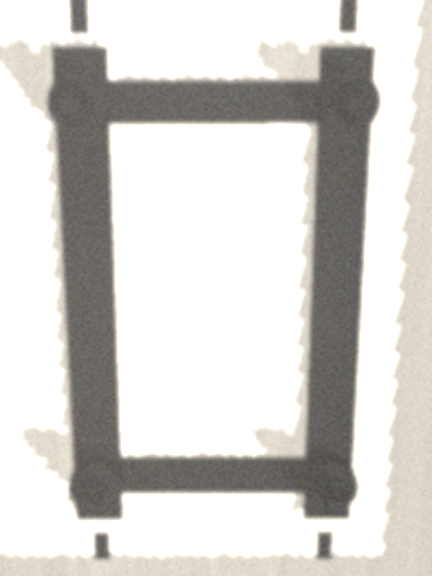

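```bash
cat > tray.py <<'E'
from dm import *
import pickle
s=pickle.load(open("w1s.pkl","rb"));d=np.load("w1d.npy")
P=cloud(d,campose("wrist",s));Z=P[...,2]
m=((Z>29)&(Z<36)).astype(np.uint8);m[:75]=0;m[320:]=0;m[:,:215]=0;m[:,425:]=0
n,l,st,c=cv2.connectedComponentsWithStats(m)
S=[]
for k in range(1,n):
    if st[k,4]>15:
        q=P[l==k];q=q[q[:,2]>np.percentile(q[:,2],50)];print(st[k,4],c[k].round(1),np.median(q,0).round(1),((q.min(0)+q.max(0))/2).round(1));S.append(np.median(q,0))
S=np.array(S)
print([[round(np.linalg.norm(a[:2]-b[:2]),1) for a in S] for b in S],S.mean(0))
# rim
rm=(Z>30)&(Z<39)&(l==0);rm[330:]=False
Q=P[rm];f=Q
r=cv2.minAreaRect(Q[:,:2].astype(np.float32));print(r)
e=S[np.argsort(S[:,0])];ax=e[2:].mean(0)-e[:2].mean(0);yaw=np.arctan2(ax[1],ax[0]);print("yaw",yaw)
for y in (yaw,):
    M=np.array([[np.cos(y),np.sin(y)],[-np.sin(y),np.cos(y)]])
    q=(Q[:,:2]-S.mean(0)[:2])@M.T
    lim=np.array([np.percentile(q,.3,axis=0),np.percentile(q,99.7,axis=0)]);print(lim,lim.mean(0),lim[1]-lim[0])
    for sgn in (-1,1):
        k=(abs(q[:,1])>90)&(np.sign(q[:,1])==sgn);print("side fit",np.polyfit(q[k,0],q[k,1],1))
E
python3 tray.py
```

```text
116 [259.3 132.9] [ 524.  -184.6   32.4] [ 523.9 -184.8   32.7]
111 [378.3 132.6] [ 545.8 -271.6   32.4] [ 545.6 -271.9   33. ]
81 [267.2 299.9] [ 388.1 -218.7   32.8] [ 388.6 -218.7   32.9]
81 [370.2 299.9] [ 410.3 -305.5   32.5] [ 410.1 -305.7   33. ]
[[np.float64(0.0), np.float64(89.7), np.float64(140.1), np.float64(166.0)], [np.float64(89.7), np.float64(0.0), np.float64(166.3), np.float64(139.7)], [np.float64(140.1), np.float64(166.3), np.float64(0.0), np.float64(89.6)], [np.float64(166.0), np.float64(139.7), np.float64(89.6), np.float64(0.0)]] [ 467.03788959 -245.14032821   32.52504276]
((501.5851745605469, -332.9194030761719), (222.4874725341797, 388.8740539550781), 13.872150421142578)
yaw 0.24559321267091194
[[ -97.88882935 -270.88695721]
 [ 122.97583954  100.17534339]] [ 12.54350509 -85.35580691] [220.86466889 371.0623006 ]
side fit [   0.84544385 -179.54460473]
side fit [-2.58432455e-03  9.80001290e+01]
```

```bash
python3 -c "
from h import *
goto([480,206,190],-0.048-np.pi/2)"
```

```text
shift [ 0.02    0.25   -0.8664] turn [ 0.0925  0.0001 -0.    ] zyaw now -1.328 to -1.619
```

```bash
python3 -m crank '[[[0.02,0.25,-0.8664],[0.0925,0,0],1],[[0.02,0.25,-0.8664],[0.0925,0,0],1],[[0.02,0.25,-0.8664],[0.0925,0,0],1],[[0.02,0.25,-0.8664],[0.0925,0,0],1],[[0.02,0.25,-0.8664],[0.0925,0,0],1],[[0.02,0.25,-0.8664],[0.0925,0,0],1],[[0.02,0.25,-0.8664],[0.0925,0,0],1],[[0.02,0.25,-0.8664],[0.0925,0,0],1]]'
python3 -m crank '[[[0,0,0],[0,0,0],1],[[0,0,0],[0,0,0],1]]'
python3 - <<'E'
from dm import *
s=monitor.get_state();print(s['dq'].round(4))
p,d=imaging.camera("wrist");cv2.imwrite("pics/w2.png",p);np.save("w2d.npy",d)
import pickle;pickle.dump(s,open("w2s.pkl","wb"))
P=cloud(d,campose("wrist",s));Z=P[...,2]
x=np.nan_to_num(np.clip((Z+5)/55*255,0,255)).astype(np.uint8)
cv2.imwrite("pics/w2z.png",cv2.applyColorMap(x,cv2.COLORMAP_JET))
E
```

```text
time: 2.85
tool_pos: [481.6, 107.2, 190.4]
ee_rot: [-3.109, 1.528, 1.629]
contact_force: [0.2, 0.0, 1.0]
gripper_width: 85.3
time: 3.1
tool_pos: [481.8, 106.2, 190.4]
ee_rot: [-3.107, 1.528, 1.63]
contact_force: [-0.4, 0.0, -0.5]
gripper_width: 85.5
[ 0.0043 -0.0021  0.0006 -0.002   0.0034  0.    ]
```

View pics/w2.png

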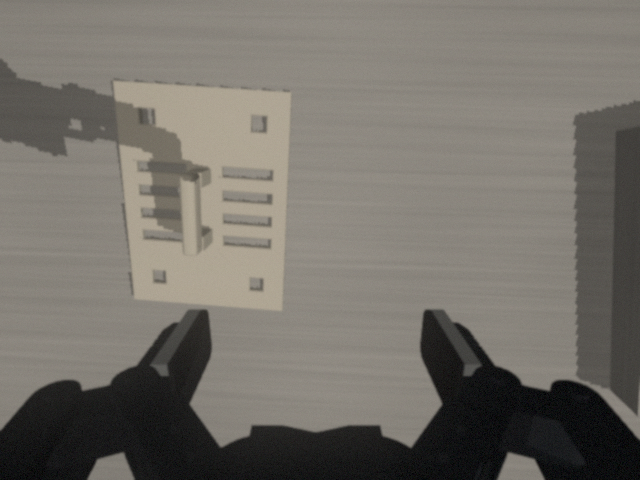

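View pics/w2z.png

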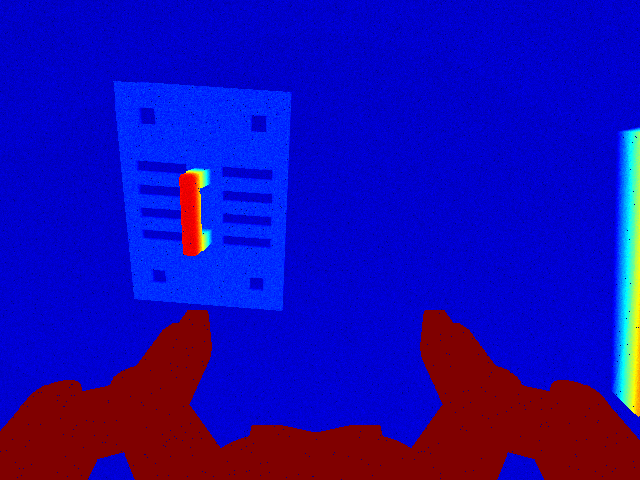

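```bash
cat > board.py <<'E'
from dm import *
import pickle,sys
def board(n,roi):
    s=pickle.load(open(n+"s.pkl","rb"));d=np.load(n+"d.npy");cp=campose("wrist",s)
    P=cloud(d,cp);Z=P[...,2]
    u0,u1,v0,v1=roi
    b=np.zeros((480,640),bool);b[v0:v1,u0:u1]=True
    pl=b&(Z>3)&(Z<7.5)
    Q=P[pl];r=cv2.minAreaRect(Q[:,:2].astype(np.float32));print("plate",r,"z",np.median(Q[:,2]))
    hull=cv2.convexHull(np.argwhere(pl)[:,::-1].astype(np.int32));mm=np.zeros((480,640),np.uint8);cv2.fillConvexPoly(mm,hull,1);mm=cv2.erode(mm,np.ones((9,9)))
    hl=((mm>0)&(Z<2.8)).astype(np.uint8);hl=cv2.morphologyEx(hl,cv2.MORPH_OPEN,np.ones((3,3)))
    k,l,st,c=cv2.connectedComponentsWithStats(hl)
    H=[]
    for j in range(1,k):
        if st[j,4]>60 and st[j,2]<1.6*st[j,3]:
            w=plane(c[j],5,None,cp=cp)[0];H.append(w);print(st[j],c[j].round(1),w.round(1))
    bar=P[b&(Z>42)&(Z<50)];print("bar",len(bar),cv2.minAreaRect(bar[:,:2].astype(np.float32)),np.median(bar[:,2]))
    H=np.array(H)
    if len(H)==4:
        H=H[np.argsort(H[:,0])];e=H[2:].mean(0)-H[:2].mean(0)
        yaw=np.arctan2(e[1],e[0]);print("C",H.mean(0),"yaw",yaw);return H.mean(0),yaw
if __name__=="__main__":
    c,y=board(sys.argv[1],[int(a) for a in sys.argv[2:6]])
    goto([c[0],c[1],float(sys.argv[6])],y-np.pi/2)
E
python3 board.py w2 100 310 60 330 200
```

```text
plate ((492.0025634765625, 210.70343017578125), (141.01759338378906, 190.8241729736328), 87.67527770996094) z 4.272578859481854
[140 108  15  16 226] [147.  115.5] [564.2 251.5   5. ]
[251 116  15  16 222] [258.4 123.5] [560.1 162.1   5. ]
[153 270  13  12 142] [158.8 275.7] [425.  257.4   5. ]
[250 278  13  12 147] [255.9 283.2] [421.4 167.7   5. ]
bar 1184 ((492.73541259765625, 210.06448364257812), (12.076190948486328, 63.14760208129883), 87.53290557861328) 43.975391429874975
C [492.67108379 209.68059374   5.        ] yaw -0.0415981098227418
shift [-0.0105  0.0269 -0.2067] turn [ 0.021  -0.0135  0.0009] zyaw now -1.546 to -1.612
```

```bash
python3 -m crank '[[[-0.0105,0.0269,-0.2067],[0.021,-0.0135,0.0009],1],[[-0.0105,0.0269,-0.2067],[0.021,-0.0135,0.0009],1],[[-0.0105,0.0269,-0.2067],[0.021,-0.0135,0.0009],1],[[-0.0105,0.0269,-0.2067],[0.021,-0.0135,0.0009],1]]'
python3 - <<'E'
from dm import *
s=monitor.get_state();print(s['dq'].round(4))
p,d=imaging.camera("wrist");cv2.imwrite("pics/w3.png",p);np.save("w3d.npy",d)
import pickle;pickle.dump(s,open("w3s.pkl","wb"))
E
python3 board.py w3 150 490 40 360 31
```

```text
time: 3.65
tool_pos: [496.4, 117.9, 199.8]
ee_rot: [-3.096, 1.524, 1.661]
contact_force: [-0.9, 0.3, 1.0]
gripper_width: 85.7
[ 0.0074  0.0066  0.0081  0.0079  0.0038 -0.0009]
plate ((491.9592590332031, 210.47738647460938), (140.56959533691406, 190.63909912109375), 87.57601165771484) z 4.304124891697853
[164 124  14  15 195] [170.7 131. ] [564.2 251.7   5. ]
[271 134  14  15 204] [277.6 140.9] [560.4 162.1   5. ]
[171 278  12  12 135] [176.6 283.3] [424.9 257.3   5. ]
[264 287  13  12 137] [269.7 292.3] [421.5 168.    5. ]
bar 1070 ((492.65716552734375, 209.98837280273438), (11.75378704071045, 63.198768615722656), 87.98262023925781) 44.01451321057826
C [492.72761292 209.80206272   5.        ] yaw -0.04128697872537165
shift [ 0.3458  0.0017 -0.1677] turn [ 0.0272 -0.015   0.0013] zyaw now -1.527 to -1.612
```

View pics/w3.png

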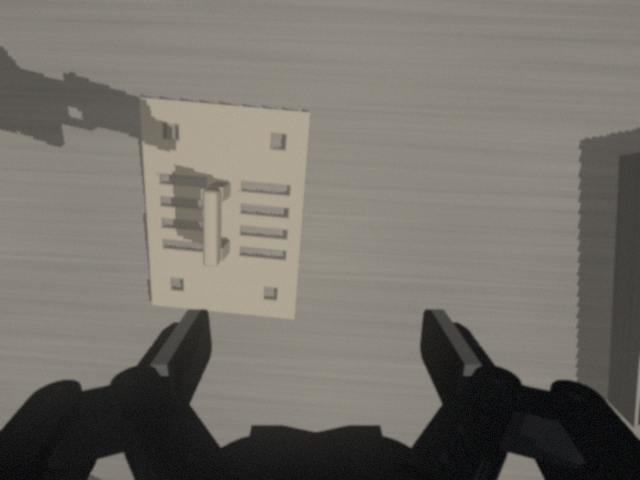

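Run:
```python
from h import *
s=monitor.get_state();print(s['joints'].round(3),s['time'],rpy(s['ee_rot']).round(3))
```

```text
[ 0.043  0.213 -0.187  1.173  0.047  3.141] 3.7 [[-0.004  0.999  0.044]
 [ 0.047  0.044 -0.998]
 [-0.999 -0.002 -0.047]]
```

```bash
python3 -m crank '[[[0.008,0.0017,-0.1677],[-0.12,0,0],1],[[0.008,0.0017,-0.1677],[-0.24,0,0],1],[[0.008,0.0017,-0.1677],[-0.36,0,0],1],[[0.008,0.0017,-0.1677],[-0.48,0,0],1],[[0.008,0.0017,-0.1677],[-0.6,0,0],1],[[0.008,0.0017,-0.1677],[-0.6,0,0],1],[[0.008,0.0017,-0.1677],[-0.6,0,0],1],[[0.008,0.0017,-0.1677],[-0.6,0,0],1]]'
python3 - <<'E'
from h import *
s=monitor.get_state();print(s['joints'].round(3))
goto([492.7,209.8,200],1.530)
E
```

```text
time: 4.7
tool_pos: [493.3, 201.8, 199.6]
ee_rot: [1.687, 1.524, 1.667]
contact_force: [0.0, 0.7, -0.6]
gripper_width: 85.6
[ 0.207  0.246 -0.143  1.177  0.047  1.798]
shift [-0.      0.0159 -0.0015] turn [-0.4935  0.0102 -0.0131] zyaw now -0.02 to 1.53
```

```bash
python3 -m crank '[[[0,0.016,-0.0015],[-0.4935,0.01,-0.013],1],[[0,0.016,-0.0015],[-0.4935,0.01,-0.013],1],[[0,0.016,-0.0015],[-0.4935,0.01,-0.013],1],[[0,0.016,-0.0015],[-0.4935,0.01,-0.013],1],[[0,0.016,-0.0015],[-0.4935,0.01,-0.013],1],[[0,0.016,-0.0015],[-0.4935,0.01,-0.013],1],[[0,0.016,-0.0015],[-0.4935,0.01,-0.013],1],[[0,0.016,-0.0015],[-0.4935,0.01,-0.013],1]]'
python3 -m crank '[[[0,0,0],[-0.05,0,0],1],[[0,0,0],[-0.05,0,0],1]]'
python3 - <<'E'
from dm import *
s=monitor.get_state();print(s['dq'].round(4),s['joints'].round(3),rpy(s['ee_rot']).round(3))
p,d=imaging.camera("wrist");cv2.imwrite("pics/w4.png",p);np.save("w4d.npy",d)
import pickle;pickle.dump(s,open("w4s.pkl","wb"))
E
python3 board.py w4 150 490 20 340 80
python3 board.py w4 150 490 20 340 31
```

```text
time: 5.7
tool_pos: [492.5, 209.8, 199.9]
ee_rot: [0.831, 1.569, 2.31]
contact_force: [-0.8, 0.5, 0.3]
gripper_width: 85.3
time: 5.95
tool_pos: [492.3, 209.8, 199.8]
ee_rot: [0.765, 1.568, 2.4]
contact_force: [-0.6, 0.8, 0.2]
gripper_width: 85.3
[-0.0009  0.0014  0.0009  0.0009  0.0005  0.0902] [ 0.245  0.257 -0.126  1.189  0.002  0.181] [[-0.002 -0.998 -0.064]
 [ 0.002 -0.064  0.998]
 [-1.     0.002  0.002]]
plate ((492.2210693359375, 210.41587829589844), (140.4525909423828, 190.6325225830078), 87.63442993164062) z 4.156743212476442
[262 120  15  16 224] [269.1 127.7] [420.1 168.5   5. ]
[370 132  16  16 214] [377.7 139.7] [423.8 257.9   5. ]
[253 278  13  12 146] [259.2 283.3] [559.  162.8   5. ]
[348 287  14  12 144] [354.3 292.4] [562.7 252.    5. ]
bar 1112 ((491.4786376953125, 210.46115112304688), (11.897337913513184, 62.908042907714844), 87.88951873779297) 43.83586437668495
C [491.40901074 210.28363      5.        ] yaw -0.04147793017029275
shift [0.2397 0.0015 0.0007] turn [ 0.0328  0.0005 -0.0005] zyaw now 1.632 to 1.529
plate ((492.2210693359375, 210.41587829589844), (140.4525909423828, 190.6325225830078), 87.63442993164062) z 4.156743212476442
[262 120  15  16 224] [269.1 127.7] [420.1 168.5   5. ]
[370 132  16  16 214] [377.7 139.7] [423.8 257.9   5. ]
[253 278  13  12 146] [259.2 283.3] [559.  162.8   5. ]
[348 287  14  12 144] [354.3 292.4] [562.7 252.    5. ]
bar 1112 ((491.4786376953125, 210.46115112304688), (11.897337913513184, 62.908042907714844), 87.88951873779297) 43.83586437668495
C [491.40901074 210.28363      5.        ] yaw -0.04147793017029275
shift [0.3377 0.0014 0.0005] turn [ 0.0328  0.0005 -0.0005] zyaw now 1.632 to 1.529
```

View pics/w4.png

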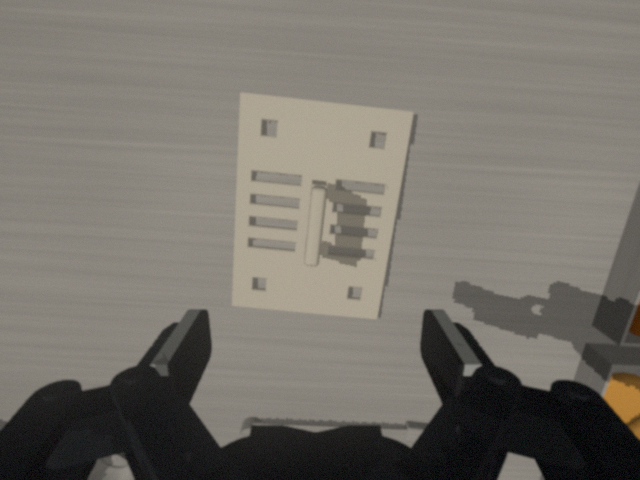

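```bash
python3 -m crank '[[[0.1,0.0003,0.0005],[0.0328,0.0005,-0.0005],1],[[0.2,0.0003,0.0005],[0.0328,0.0005,-0.0005],1],[[0.27,0.0003,0.0005],[0.0328,0.0005,-0.0005],1],[[0.31,0.0003,0.0005],[0.0328,0.0005,-0.0005],1],[[0.3136,0.0003,0.0005],[0.0328,0.0005,-0.0005],1],[[0.3136,0.0003,0.0005],[0.0328,0.0005,-0.0005],1]]' 40
python3 -c "
from h import *
goto([492.1,210.2,43],1.529)"
```

```text
time: 6.75
tool_pos: [492.4, 210.4, 43.7]
ee_rot: [-1.195, 1.57, 0.333]
contact_force: [-0.0, -0.6, -0.3]
gripper_width: 85.5
shift [ 0.0014  0.0005 -0.0004] turn [-0.0004  0.0001  0.0002] zyaw now 1.528 to 1.529
```

Close the jaws.

```bash
python3 -m crank '[[[0,0,0],[0,0,0],0],[[0,0,0],[0,0,0],0],[[0,0,0],[0,0,0],0],[[0,0,0],[0,0,0],0],[[0,0,0],[0,0,0],0],[[0,0,0],[0,0,0],0],[[0,0,0],[0,0,0],0],[[0,0,0],[0,0,0],0]]' 50
```

```text
time: 7.75
tool_pos: [492.4, 210.4, 44.0]
ee_rot: [-1.366, 1.57, 0.161]
contact_force: [-1.5, -0.3, 5.8]
gripper_width: 11.5
```

```bash
python3 -m crank '[[[-0.01,0,0],[0,0,0],0],[[-0.05,0,0],[0,0,0],0],[[-0.12,0,0],[0,0,0],0],[[-0.18,0,0],[0,0,0],0],[[-0.2,0,0],[0,0,0],0],[[-0.2,0,0],[0,0,0],0],[[-0.2,0,0],[0,0,0],0]]'
python3 - <<'E'
from dm import *
s=monitor.get_state();print(s['dq'].round(4),s['joints'].round(3))
p,d=imaging.camera("wrist");cv2.imwrite("pics/w5.png",p);np.save("w5d.npy",d)
import pickle;pickle.dump(s,open("w5s.pkl","wb"))
goto([466.3,-245,140],1.8164)
goto([466.3+60,-245+200,150],1.67)
E
```

```text
time: 8.62
tool_pos: [491.7, 210.2, 142.6]
ee_rot: [1.887, 1.57, -2.868]
contact_force: [-0.2, 0.6, -3.4]
gripper_width: 11.2
[ 0.0023  0.0031  0.0015  0.0035 -0.0014 -0.0011] [ 0.247  0.293 -0.23   1.05  -0.     0.29 ]
shift [ 0.0057  0.0116 -0.9117] turn [-0.0919 -0.0001 -0.0004] zyaw now 1.528 to 1.816
shift [-0.0146 -0.091  -0.5069] turn [-0.0453 -0.0001 -0.0004] zyaw now 1.528 to 1.67
```

View pics/w5.png

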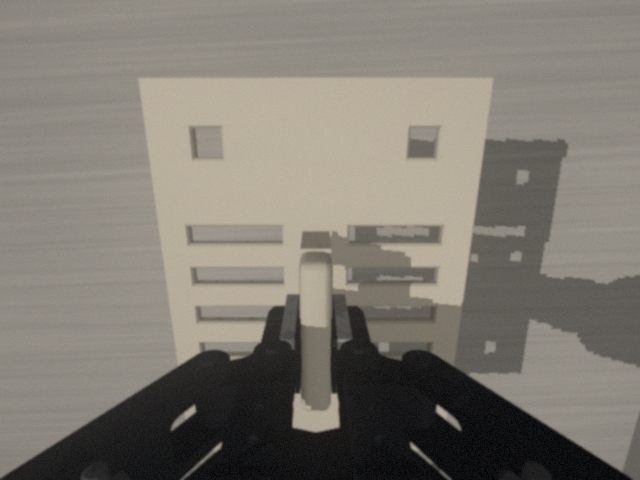

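```bash
cat > held.py <<'E'
from dm import *
import pickle,sys
n=sys.argv[1]
i=imaging.camera_info("wrist");T=np.array(i['T_tool_cam']);d=np.load(n+"d.npy")
P=cloud(d,(T[:3,:3],T[:3,3],i))  # tool frame
m=np.zeros((480,640),bool);m[90:215,170:460]=True
m&=(abs(P[...,0]-38)<8)
A=np.c_[P[m][:,1:],np.ones(m.sum())];c=np.linalg.lstsq(A,P[m][:,0],rcond=None)[0];print("plate x = a*y+b*z+c",c)
x0=c[2]
b=(m|(P[...,0]<38)).astype(np.uint8)
H=[]
for u0,u1 in((180,235),(398,452)):
    w=np.zeros((480,640),np.uint8);w[115:170,u0:u1]=1
    hl=(w>0)&(P[...,0]>x0+np.float32(4))
    # hole interior down to background: include side walls by x>plane+1.5
    e=P[...,0]-(P[...,1:]@c[:2]+c[2]);h2=(w>0)&(e>2.5)
    v,u=np.nonzero(h2);cc=[(np.percentile(u,2)+np.percentile(u,98))/2,(np.percentile(v,2)+np.percentile(v,98))/2];print(cc,np.ptp(u),np.ptp(v))
    r=T[:3,:3]@rays(cc,i)[0];o=T[:3,3];N=np.r_[1,-c[:2]];t=(c[2]-N@o)/(N@r);H.append(o+t*r)
H=np.array(H);print(H.round(2),"dist",np.linalg.norm(H[0]-H[1]));e=H[1]-H[0];print("yaw of end line in tool (0 ideal)",np.arctan2(e[1],e[2]),"mid",H.mean(0))
E
python3 held.py w5
```

```text
plate x = a*y+b*z+c [-1.22216192e-03  4.85882377e-04  3.98744375e+01]
[np.float64(208.0), np.float64(142.0)] 30 29
[np.float64(422.90999999999997), np.float64(142.0)] 30 29
[[ 39.77  70.44 -43.54]
 [ 39.81  70.44  45.54]] dist 89.0796302793689
yaw of end line in tool (0 ideal) 0.00010603355468301009 mid [39.78883638 70.43979419  1.00376482]
```

```bash
python3 -m crank '[[[0.0,-0.02,-0.1],[-0.02,0,0],0],[[0.0,-0.03,-0.22],[-0.04,0,0],0],[[0,-0.03,-0.34],[-0.05,0,0],0],[[0,-0.03,-0.46],[-0.06,0,0],0],[[0,-0.02,-0.58],[-0.07,0,0],0],[[0,-0.01,-0.7],[-0.08,0,0],0],[[0,0.0,-0.8],[-0.09,0,0],0],[[0.0057,0.01,-0.86],[-0.0919,0,0],0]]'
python3 - <<'E'
from dm import *
s=monitor.get_state();print(s['dq'].round(3),s['joints'].round(3))
goto([466.5,-244.7,140],1.8164)
goto([466.5,-244.7,92],1.8164)
E
```

```text
time: 9.68
tool_pos: [467.5, -221.5, 139.1]
ee_rot: [1.314, 1.569, 3.129]
contact_force: [0.5, -0.6, -3.5]
gripper_width: 11.9
[-0.427  0.093  0.058 -0.02   0.007 -0.469] [-6.040e-01  2.680e-01 -2.750e-01  1.029e+00 -1.000e-03 -8.480e-01]
shift [-0.0019  0.0131 -0.0445] turn [-0.0004  0.0002 -0.0007] zyaw now 1.815 to 1.816
shift [ 0.0941  0.0129 -0.0445] turn [-0.0004  0.0002 -0.0007] zyaw now 1.815 to 1.816
```

```bash
python3 -m crank '[[[0,0.013,-0.0445],[0,0,0],0],[[0,0.013,-0.0445],[0,0,0],0],[[0.04,0.013,-0.0445],[0,0,0],0],[[0.08,0.013,-0.0445],[0,0,0],0],[[0.094,0.013,-0.0445],[0,0,0],0],[[0.094,0.013,-0.0445],[0,0,0],0]]'
python3 - <<'E'
from dm import *
s=monitor.get_state();print(s['dq'].round(4))
p,d=imaging.camera("wrist");cv2.imwrite("pics/w6.png",p);np.save("w6d.npy",d)
import pickle;pickle.dump(s,open("w6s.pkl","wb"))
goto([466.5,-244.7,84],1.8164)
E
```

```text
time: 10.42
tool_pos: [466.4, -244.1, 91.7]
ee_rot: [1.072, 1.568, 2.887]
contact_force: [0.1, -0.4, -2.8]
gripper_width: 10.7
[-0.0033 -0.0135  0.0209  0.0073 -0.0006 -0.0002]
shift [ 0.0166  0.0004 -0.0005] turn [-0.0003  0.0002 -0.0007] zyaw now 1.815 to 1.816
```

View pics/w6.png

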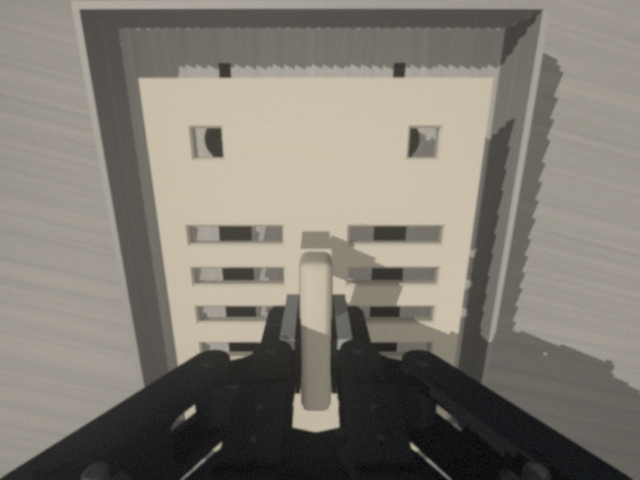

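```bash
cat > thru.py <<'E'
from dm import *
import pickle,sys
n=sys.argv[1]
i=imaging.camera_info("wrist");T=np.array(i['T_tool_cam']);d=np.load(n+"d.npy");p=cv2.imread(f"pics/{n}.png")
s=pickle.load(open(n+"s.pkl","rb"))
P=cloud(d,(T[:3,:3],T[:3,3],i));tz=s['tool_pos'][2]
for u0,u1 in((180,235),(398,452)):
    q=P[110:170,u0:u1];h=tz-q[...,0]
    v,u=np.nonzero((h>25)&(h<36));print("tip px",len(u),(u.min()+u0,u.max()+u0,v.min()+110,v.max()+110) if len(u) else "", q[v,u].min(0).round(1),q[v,u].max(0).round(1),np.median(q[v,u],0).round(1))
# tray rim sides in tool frame
m=(tz-P[...,0]>29)&(tz-P[...,0]<38)
q=P[m];
for sg in(-1,1):
    k=q[(sg*q[:,2]>85)];print("side",sg,len(k),np.percentile(sg*k[:,2],[2,98]))
k=q[(q[:,1]>100)];print("end",np.percentile(k[:,1],[2,50,98]))
c=np.hstack([cv2.resize(p[110:170,u0:u1],None,fx=6,fy=6,interpolation=cv2.INTER_CUBIC) for u0,u1 in((180,235),(398,453))])
cv2.imwrite(f"pics/{n}c.png",np.clip(c*1.6,0,255).astype(np.uint8))
E
python3 thru.py w6; python3 held.py w6
```

```text
tip px 323 (np.int64(208), np.int64(222), np.int64(128), np.int64(155)) [ 57.9  62.8 -50.6] [ 66.6  75.5 -43.2] [ 60.4  69.7 -46.4]
tip px 109 (np.int64(409), np.int64(415), np.int64(128), np.int64(152)) [57.9 64.3 44.3] [66.5 75.5 48. ] [60.2 70.2 45.8]
side -1 4988 [ 88.76343533 101.41625971]
side 1 4637 [88.47511135 98.86097517]
end [102.23687265 123.58113233 126.17112466]
plate x = a*y+b*z+c [-1.31369504e-03  1.81250112e-04  3.98774062e+01]
[np.float64(207.5), np.float64(142.0)] 29 29
[np.float64(423.0), np.float64(142.0)] 30 30
[[ 39.78  70.2  -44.15]
 [ 39.79  70.21  45.18]] dist 89.32265397773885
yaw of end line in tool (0 ideal) 9.801906048764611e-05 mid [39.78526874 70.2071192   0.51468762]
```

View pics/w6c.png

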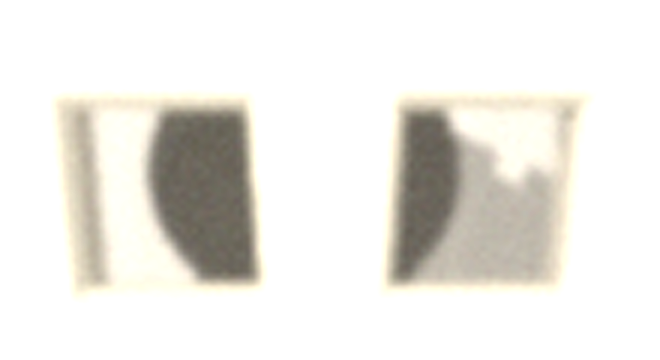

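Run:
```python
from dm import *
import pickle
i=imaging.camera_info("wrist");T=np.array(i['T_tool_cam']);d=np.load("w6d.npy")
P=cloud(d,(T[:3,:3],T[:3,3],i));h=91.7-P[...,0]
for v in range(128,156,2):
    a=[u for u in range(195,230) if 24<h[v,u]<36]; b=[u for u in range(400,430) if 24<h[v,u]<36]
    f=lambda u:P[v,u].round(1)
    print(v,a and (a[0],f(a[0]),h[v,a[0]].round(1)),b and (b[-1],f(b[-1]),h[v,b[-1]].round(1)))
```

```text
128 (212, array([ 66.5,  75.5, -49. ]), np.float64(25.2)) (411, array([66.3, 75.5, 46.4]), np.float64(25.4))
130 (211, array([ 66.9,  74.5, -49.7]), np.float64(24.8)) (412, array([65.6, 74.6, 46.8]), np.float64(26.1))
132 (211, array([ 63.2,  73.7, -48.8]), np.float64(28.5)) (412, array([63.3, 73.7, 46.2]), np.float64(28.4))
134 (209, array([ 63.9,  72.8, -50. ]), np.float64(27.8)) (414, array([64.9, 72.7, 47.7]), np.float64(26.8))
136 (208, array([ 61. ,  71.9, -49.7]), np.float64(30.7)) (415, array([63.8, 71.9, 48. ]), np.float64(27.9))
138 (208, array([ 59.3,  71.1, -49.3]), np.float64(32.4)) (415, array([60.9, 71. , 47.3]), np.float64(30.8))
140 (208, array([ 59. ,  70.2, -49.3]), np.float64(32.7)) (415, array([60. , 70.2, 47.1]), np.float64(31.7))
142 (208, array([ 59.4,  69.3, -49.5]), np.float64(32.3)) (415, array([59.8, 69.3, 47.1]), np.float64(31.9))
144 (209, array([ 59.6,  68.4, -49.2]), np.float64(32.1)) (414, array([60.3, 68.4, 46.9]), np.float64(31.4))
146 (209, array([ 64.3,  67.2, -50.6]), np.float64(27.4)) (414, array([64.2, 67.2, 48. ]), np.float64(27.5))
148 (211, array([ 62.5,  66.4, -49.2]), np.float64(29.2)) (411, array([60.9, 66.5, 45.8]), np.float64(30.8))
150 (213, array([ 65.2,  65.3, -49.1]), np.float64(26.5)) (411, array([66.2, 65.2, 47.2]), np.float64(25.5))
152 (214, array([ 65. ,  64.4, -48.6]), np.float64(26.7)) (410, array([66.5, 64.3, 46.8]), np.float64(25.2))
154 (215, array([ 67.5,  63.2, -48.9]), np.float64(24.2)) []
```

```bash
python3 -m crank '[[[0.01,-0.0013,-0.0034],[0,0.0002,-0.0007],0],[[0.019,-0.0013,-0.0034],[0,0.0002,-0.0007],0],[[0.019,-0.0013,-0.0034],[0,0.0002,-0.0007],0],[[0.019,-0.0013,-0.0034],[0,0.0002,-0.0007],0]]'
python3 - <<'E'
from dm import *
s=monitor.get_state();print(s['dq'].round(4))
p,d=imaging.camera("wrist");cv2.imwrite("pics/w7.png",p);np.save("w7d.npy",d)
import pickle;pickle.dump(s,open("w7s.pkl","wb"))
i=imaging.camera_info("wrist");T=np.array(i['T_tool_cam'])
P=cloud(d,(T[:3,:3],T[:3,3],i));h=s['tool_pos'][2]-P[...,0]
for v in range(126,160,2):
    a=[u for u in range(195,222) if 24<h[v,u]<36]; b=[u for u in range(410,430) if 24<h[v,u]<36]
    f=lambda u:P[v,u].round(1)
    print(v,a and (a[0],f(a[0]),h[v,a[0]].round(1)),b and (b[-1],f(b[-1]),h[v,b[-1]].round(1)))
E
python3 held.py w7;python3 thru.py w7
```

```text
time: 10.98
tool_pos: [467.7, -246.0, 82.9]
ee_rot: [-1.764, 1.571, 0.051]
contact_force: [1.1, -0.5, -3.4]
gripper_width: 11.0
[ 0.     -0.0016  0.0024  0.0015  0.0001  0.0005]
126 [] []
128 (210, array([ 57.9,  75.6, -47.6]), np.float64(25.0)) (422, array([56.4, 75.6, 48.9]), np.float64(26.5))
130 (210, array([ 55.5,  74.7, -47. ]), np.float64(27.4)) (422, array([54.1, 74.8, 48.3]), np.float64(28.7))
132 (209, array([ 53.8,  73.9, -47.1]), np.float64(29.1)) (424, array([55.2, 73.9, 49.6]), np.float64(27.7))
134 (207, array([ 53.9,  73. , -48.1]), np.float64(28.9)) (425, array([53. , 73.1, 49.5]), np.float64(29.8))
136 (207, array([ 51.3,  72.2, -47.4]), np.float64(31.6)) (425, array([51.1, 72.3, 49. ]), np.float64(31.8))
138 (207, array([ 49.9,  71.4, -47.1]), np.float64(32.9)) (426, array([53.2, 71.3, 50.2]), np.float64(29.7))
140 (207, array([ 50.3,  70.6, -47.3]), np.float64(32.5)) (426, array([53.4, 70.5, 50.3]), np.float64(29.5))
142 (207, array([ 52.7,  69.6, -48.1]), np.float64(30.2)) (425, array([50.7, 69.7, 49.2]), np.float64(32.2))
144 (208, array([ 49.8,  68.9, -46.9]), 
[... 644 characters left out ...]
a*y+b*z+c [-1.24471848e-03  4.45591878e-05  3.98796138e+01]
[np.float64(207.53), np.float64(142.0)] 29 29
[np.float64(423.0), np.float64(142.0)] 30 30
[[ 39.79  70.2  -44.14]
 [ 39.79  70.21  45.18]] dist 89.31216231898225
yaw of end line in tool (0 ideal) 0.00010553079698747973 mid [39.79224692 70.20871207  0.51986613]
tip px 341 (np.int64(206), np.int64(222), np.int64(128), np.int64(155)) [ 48.7  63.5 -49.3] [ 57.8  75.6 -41. ] [ 51.3  70.5 -44. ]
tip px 382 (np.int64(409), np.int64(426), np.int64(128), np.int64(155)) [48.7 63.5 42.1] [57.9 75.6 50.3] [51.3 70.6 45.6]
side -1 5142 [95.07528355 99.23925556]
side 1 5154 [ 96.88065898 101.05443963]
end [101.01506866 122.05399079 124.62935684]
```

View pics/w7c.png

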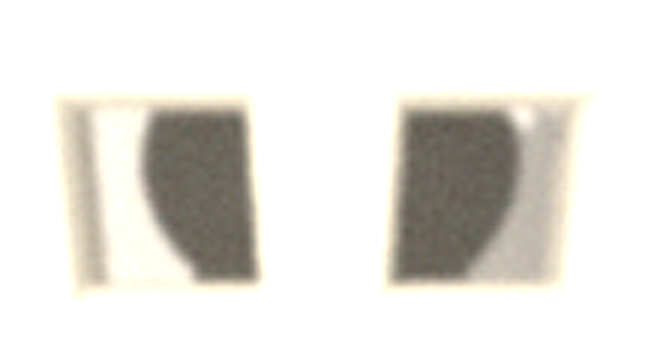

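```bash
python3 -m crank '[[[0.006,0,0.0006],[0,0,0],0],[[0.012,0,0.0006],[0,0,0],0],[[0.016,0,0.0006],[0,0,0],0],[[0.018,0,0.0006],[0,0,0],0],[[0.018,0,0.0006],[0,0,0],0]]'
```

```text
time: 11.65
tool_pos: [467.7, -245.7, 73.8]
ee_rot: [-1.91, 1.571, -0.095]
contact_force: [-0.2, 0.4, -2.9]
gripper_width: 10.9
```

```bash
python3 -m crank '[[[0.002,0,0],[0,0,0],0],[[0.004,0,0],[0,0,0],0],[[0.004,0,0],[0,0,0],0]]'; python3 -m crank '[[[0.001,0,0],[0,0,0],0],[[0.001,0,0],[0,0,0],0]]'
```

```text
time: 12.02
tool_pos: [467.6, -245.7, 71.8]
ee_rot: [-2.816, 1.571, -1.0]
contact_force: [-0.1, -0.3, -3.1]
gripper_width: 11.2
time: 12.28
tool_pos: [467.6, -245.8, 71.5]
ee_rot: [-3.125, 1.57, -1.31]
contact_force: [-1.2, -0.7, -0.1]
gripper_width: 11.2
```

```bash
python3 -m crank '[[[0,0,0],[0,0,0],0],[[0,0,0],[0,0,0],0],[[0,0,0],[0,0,0],0.15],[[0,0,0],[0,0,0],0.3],[[0,0,0],[0,0,0],0.4],[[0,0,0],[0,0,0],0.5],[[0,0,0],[0,0,0],0.5]]'
python3 - <<'E'
from dm import *
s=monitor.get_state()
p,d=imaging.camera("wrist");cv2.imwrite("pics/w8.png",p);np.save("w8d.npy",d)
import pickle;pickle.dump(s,open("w8s.pkl","wb"))
E
python3 held.py w8
```

```text
time: 13.15
tool_pos: [467.6, -245.8, 71.5]
ee_rot: [-3.092, 1.57, -1.276]
contact_force: [-0.3, 0.1, -0.6]
gripper_width: 42.9
plate x = a*y+b*z+c [ 2.02375479e-04 -2.26155312e-04  4.04316401e+01]
[np.float64(208.5), np.float64(140.5)] 29 29
[np.float64(422.73), np.float64(140.0)] 30 38
[[ 40.46  70.78 -43.87]
 [ 40.44  70.99  45.17]] dist 89.0432697070912
yaw of end line in tool (0 ideal) 0.0023731125609133806 mid [40.44583704 70.88137858  0.65311814]
```

View pics/w8.png

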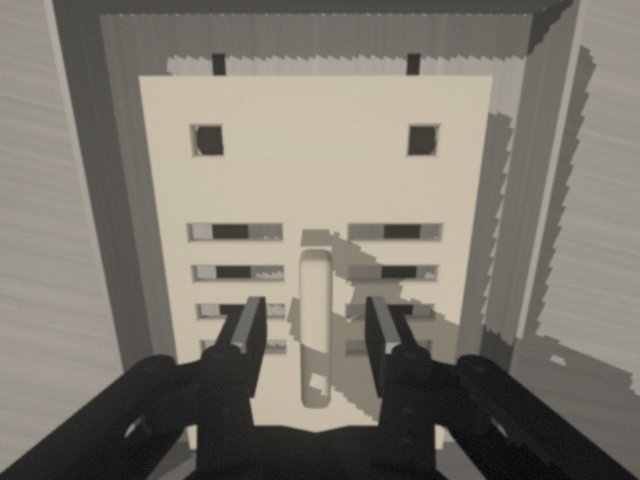

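```bash
python3 -m crank '[[[-0.05,0,0],[0,0,0],0.5],[[-0.09,0,0],[0,0,0],0.5],[[-0.09,0.06,0],[0,0,0],0.2],[[-0.09,0.141,0.0005],[0,0,0],0],[[-0.09,0.141,0.0005],[0,0,0],0],[[-0.06,0.141,0.0005],[0,0,0],0],[[0,0.141,0.0005],[0,0,0],0],[[0,0.141,0.0005],[0,0,0],0]]'
python3 - <<'E'
from dm import *
s=monitor.get_state();R=rpy(s['ee_rot']);print(s['joints'].round(3),((s['tool_pos']-[467.6,-245.8,71.5])@R).round(1),R[2].round(4))
E
```

```text
time: 14.2
tool_pos: [398.7, -261.8, 70.2]
ee_rot: [0.58, 1.568, 2.395]
contact_force: [-0.8, -0.7, 0.8]
gripper_width: -0.4
[-0.757  0.274 -0.472  0.828 -0.    -1.002] [ 1.4 70.7  1.2] [-1.      0.0016  0.0025]
```

```bash
python3 -m crank '[[[0.01,0,-0.001],[0,0,0],0],[[0.02,0,-0.001],[0,0,0],0],[[0.02,0,-0.001],[0,0,0],0]]'; python3 -m crank '[[[0.002,0,0],[0,0,0],0],[[0.004,0,0],[0,0,0],0],[[0.004,0,0],[0,0,0],0]]'
```

```text
time: 14.58
tool_pos: [398.9, -262.3, 60.3]
ee_rot: [0.567, 1.568, 2.383]
contact_force: [-0.2, -0.8, -0.3]
gripper_width: 0.1
time: 14.95
tool_pos: [398.9, -262.3, 58.3]
ee_rot: [0.568, 1.568, 2.384]
contact_force: [1.5, -0.8, -0.3]
gripper_width: 0.1
```

```bash
for i in 1; do python3 -m crank '[[[0.001,0,0],[0,0,0],0],[[0.002,0,0],[0,0,0],0],[[0.002,0,0],[0,0,0],0]]'; python3 -m crank '[[[0.001,0,0],[0,0,0],0],[[0.001,0,0],[0,0,0],0]]'; done
```

```text
time: 15.32
tool_pos: [398.9, -262.3, 57.3]
ee_rot: [0.57, 1.568, 2.386]
contact_force: [0.4, 0.5, -0.9]
gripper_width: -0.0
time: 15.58
tool_pos: [399.0, -262.3, 56.8]
ee_rot: [0.56, 1.568, 2.376]
contact_force: [-0.6, 0.4, 1.0]
gripper_width: 0.1
```

```bash
python3 -m crank '[[[0.001,0,0],[0,0,0],0],[[0.001,0,0],[0,0,0],0]]'|grep -E "pos|force";python3 -m crank '[[[0.001,0,0],[0,0,0],0],[[0.001,0,0],[0,0,0],0]]'|grep -E "pos|force"
```

```text
tool_pos: [399.0, -262.3, 56.5]
contact_force: [-1.3, 0.0, 3.7]
tool_pos: [399.1, -262.4, 56.3]
contact_force: [-1.0, 0.7, 7.1]
```

```bash
python3 -m crank '[[[0.001,0,0],[0,0,0],0],[[0.001,0,0],[0,0,0],0]]'|grep -E "pos|force"
```

```text
tool_pos: [399.1, -262.5, 56.2]
contact_force: [-1.6, 1.8, 7.8]
```

```bash
python3 -m crank '[[[0.0012,0,0],[0,0,0],0],[[0.0012,0,0],[0,0,0],0]]'|grep -E "pos|force"
```

```text
tool_pos: [399.1, -262.5, 56.1]
contact_force: [-1.5, 1.6, 8.1]
```

```bash
python3 -m crank '[[[0.0016,0,0],[0,0,0],0],[[0.0016,0,0],[0,0,0],0]]'|grep -E "pos|force"
```

```text
tool_pos: [399.2, -262.6, 55.8]
contact_force: [-1.7, 0.8, 9.4]
```

```bash
python3 -m crank '[[[0.002,0,0],[0,0,0],0],[[0.002,0,0],[0,0,0],0]]'|grep -E "pos|force"
```

```text
tool_pos: [399.2, -262.9, 55.2]
contact_force: [-0.5, -0.1, 7.0]
```

```bash
python3 -m crank '[[[0.002,0,0],[0,0,0],0],[[0.002,0,0],[0,0,0],0]]'|grep -E "pos|force"
```

```text
tool_pos: [399.1, -262.9, 54.2]
contact_force: [-0.6, 0.2, 2.1]
```

```bash
python3 -m crank '[[[0.002,0,0],[0,0,0],0],[[0.002,0,0],[0,0,0],0]]'|grep -E "pos|force"
```

```text
tool_pos: [399.1, -262.9, 53.0]
contact_force: [-0.3, 0.3, 0.2]
```

```bash
python3 -m crank '[[[0.003,0,0],[0,0,0],0],[[0.006,0,0],[0,0,0],0],[[0.009,0,0],[0,0,0],0],[[0.01,0,0],[0,0,0],0],[[0.01,0,0],[0,0,0],0]]'|grep -E "pos|force"; python3 -m crank '[[[0.002,0,0],[0,0,0],0],[[0.002,0,0],[0,0,0],0]]'|grep -E "pos|force"
python3 - <<'E'
from dm import *
p,d=imaging.camera("wrist");cv2.imwrite("pics/w9.png",p)
E
```

```text
tool_pos: [399.1, -262.8, 47.9]
contact_force: [0.3, -0.3, 0.1]
tool_pos: [399.2, -262.9, 47.1]
contact_force: [-0.1, 0.8, 3.7]
```

View pics/w9.png

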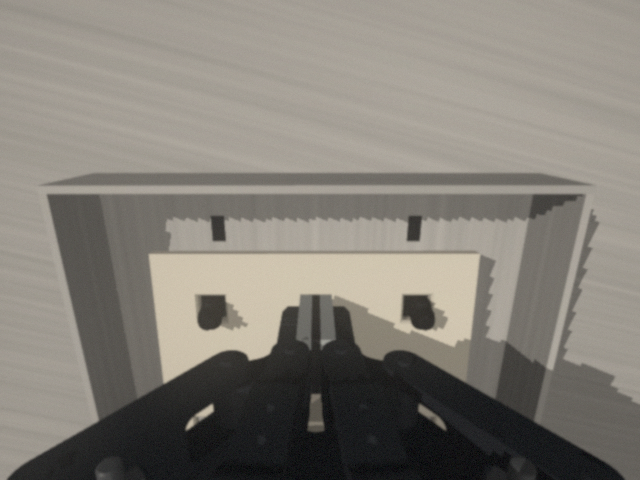

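```bash
python3 -m crank '[[[0.0016,0,0],[0,0,0],0],[[0.0016,0,0],[0,0,0],0]]'|grep -E "pos|force"
```

```text
tool_pos: [399.2, -262.9, 46.9]
contact_force: [-2.2, 2.2, 9.8]
```

```bash
python3 -m crank '[[[0.0016,0,0],[0,0,0],0],[[0.0016,0,0],[0,0,0],0]]'|grep -E "pos|force"
```

```text
tool_pos: [399.2, -262.9, 46.8]
contact_force: [-3.0, 1.9, 12.8]
```

```bash
python3 -c "
from h import *
u=np.array([np.cos(.2456),np.sin(.2456)])
c=np.array([467.6,-245.8])
q=c+71*u; print(q)
goto([q[0],q[1],107],1.8164);goto([q[0],q[1],62],1.8164)"
```

```text
[ 536.46940478 -228.53717619]
shift [-0.1203 -0.283  -0.    ] turn [-0.0002 -0.0007  0.0001] zyaw now 1.816 to 1.816
shift [-3.030e-02 -2.829e-01  1.000e-04] turn [-0.0002 -0.0007  0.0001] zyaw now 1.816 to 1.816
```

```bash
python3 -m crank '[[[-0.06,0,0],[0,0,0],0],[[-0.13,0,0],[0,0,0],0],[[-0.13,-0.1,0],[0,0,0],0],[[-0.13,-0.2,0],[0,-0.0007,0],0],[[-0.13,-0.283,0],[0,-0.0007,0],0],[[-0.13,-0.283,0],[0,-0.0007,0],0],[[-0.08,-0.283,0],[0,-0.0007,0],0],[[-0.034,-0.283,0],[0,-0.0007,0],0]]'
python3 -m crank '[[[0,0,0],[0,0,0],0]]'
python3 -c "
from h import *
goto([536.5,-228.5,60],1.8164)"
```

```text
time: 20.0
tool_pos: [535.7, -228.6, 63.1]
ee_rot: [0.721, 1.57, 2.536]
contact_force: [0.2, 0.2, 0.8]
gripper_width: -0.1
time: 20.12
tool_pos: [534.1, -228.3, 61.6]
ee_rot: [0.807, 1.567, 2.622]
contact_force: [-0.1, 0.4, 0.8]
gripper_width: -0.2
shift [ 0.0032 -0.0046 -0.0016] turn [-0.0004  0.0009 -0.0009] zyaw now 1.815 to 1.816
```

```bash
python3 -m crank '[[[0.004,-0.0046,-0.0016],[0,0.0009,-0.0009],0],[[0.006,-0.0046,-0.0016],[0,0.0009,-0.0009],0],[[0.006,-0.0046,-0.0016],[0,0.0009,-0.0009],0]]'|grep -E "pos|force"
python3 -m crank '[[[0.0016,0,0],[0,0,0],0],[[0.0016,0,0],[0,0,0],0]]'|grep -E "pos|force"
```

```text
tool_pos: [536.7, -228.6, 59.2]
contact_force: [0.5, 0.1, -0.3]
tool_pos: [536.7, -228.6, 58.5]
contact_force: [-0.1, -0.3, -0.4]
```

```bash
python3 -m crank '[[[0.0012,0,0],[0,0,0],0],[[0.0012,0,0],[0,0,0],0]]'|grep -E "pos|force"
```

```text
tool_pos: [536.7, -228.6, 57.9]
contact_force: [-0.4, 0.0, -0.2]
```

```bash
python3 -m crank '[[[0.0012,0,0],[0,0,0],0],[[0.0012,0,0],[0,0,0],0]]'|grep -E "pos|force"
```

```text
tool_pos: [536.8, -228.7, 57.4]
contact_force: [-0.7, -0.0, 1.8]
```

```bash
python3 -m crank '[[[0.0014,0,0],[0,0,0],0],[[0.0014,0,0],[0,0,0],0]]'|grep -E "pos|force"
```

```text
tool_pos: [536.9, -228.7, 57.0]
contact_force: [-0.9, 0.2, 5.2]
```

```bash
python3 -m crank '[[[0.0014,0,0],[0,0,0],0],[[0.0014,0,0],[0,0,0],0]]'|grep -E "pos|force"
```

```text
tool_pos: [536.9, -228.8, 56.8]
contact_force: [-1.8, 1.0, 7.0]
```

```bash
python3 -m crank '[[[0.0014,0,0],[0,0,0],0],[[0.0014,0,0],[0,0,0],0]]'|grep -E "pos|force"
```

```text
tool_pos: [536.9, -228.8, 56.7]
contact_force: [-1.6, 0.7, 7.7]
```

```bash
python3 -m crank '[[[0.0017,0,0],[0,0,0],0],[[0.0017,0,0],[0,0,0],0]]'|grep -E "pos|force"
```

```text
tool_pos: [537.1, -228.9, 56.5]
contact_force: [-1.4, 1.0, 8.0]
```

```bash
python3 -m crank '[[[0.002,0,0],[0,0,0],0],[[0.002,0,0],[0,0,0],0]]'|grep -E "pos|force"
```

```text
tool_pos: [537.3, -228.9, 56.2]
contact_force: [-1.7, 1.2, 8.8]
```

```bash
python3 -m crank '[[[0.002,0,0],[0,0,0],0],[[0.002,0,0],[0,0,0],0]]'|grep -E "pos|force"
```

```text
tool_pos: [537.5, -229.0, 55.7]
contact_force: [-0.8, 2.0, 6.9]
```

```bash
python3 -m crank '[[[0.002,0,0],[0,0,0],0],[[0.002,0,0],[0,0,0],0]]'|grep -E "pos|force"
```

```text
tool_pos: [537.6, -228.9, 54.9]
contact_force: [-0.3, 0.5, 3.2]
```

```bash
python3 -m crank '[[[0.002,0,0],[0,0,0],0],[[0.002,0,0],[0,0,0],0]]'|grep -E "pos|force"
```

```text
tool_pos: [537.5, -228.9, 53.6]
contact_force: [-0.1, 0.8, -0.5]
```

Clicked. Follow it down to the seat and check.

```bash
python3 -m crank '[[[0.003,0,0],[0,0,0],0],[[0.006,0,0],[0,0,0],0],[[0.009,0,0],[0,0,0],0],[[0.011,0,0],[0,0,0],0],[[0.011,0,0],[0,0,0],0]]'|grep -E "pos|force"; python3 -m crank '[[[0.002,0,0],[0,0,0],0],[[0.002,0,0],[0,0,0],0]]'|grep -E "pos|force"
```

```text
tool_pos: [537.4, -228.8, 47.9]
contact_force: [-0.5, -0.5, 0.3]
tool_pos: [537.4, -228.9, 46.8]
contact_force: [-0.1, -0.8, -0.2]
```

```bash
python3 -m crank '[[[0.002,0,0],[0,0,0],0],[[0.002,0,0],[0,0,0],0]]'|grep -E "pos|force"
```

```text
tool_pos: [537.5, -228.9, 46.1]
contact_force: [-0.5, -0.3, 3.6]
```

```bash
python3 -m crank '[[[0.0018,0,0],[0,0,0],0],[[0.0018,0,0],[0,0,0],0]]'|grep -E "pos|force"
```

```text
tool_pos: [537.6, -228.9, 46.0]
contact_force: [-2.2, 0.8, 8.6]
```

```bash
python3 -m crank '[[[-0.1,0,0],[0,0,0],0],[[-0.2,0,0],[0,0,0],0],[[-0.3,0.05,0],[0,0,0],0],[[-0.308,0.14,0],[0,0,0],0],[[-0.308,0.14,0],[0,0,0],1],[[-0.308,0.14,0],[0,0,0],1],[[-0.308,0.14,0],[0,0,0],1],[[-0.308,0.14,0],[0,0,0],1]]'|grep -E "time|pos|force"
cat > fin.py <<'E'
from dm import *
s=monitor.get_state();print(s['tool_pos'],s['dq'].round(4))
p,d=imaging.camera("wrist");cv2.imwrite("pics/w10.png",p)
P=cloud(d,campose("wrist",s));Z=P[...,2]
c=np.array([467.6,-245.8]);y=.2456
M=np.array([[np.cos(y),np.sin(y)],[-np.sin(y),np.cos(y)]])
q=(P[...,:2]-c)@M.T
for a in(-1,1):
  for b in(-1,1):
    m=(abs(q[...,0]-a*85)<6)&(abs(q[...,1]-b*45)<14)&(abs(Z-21)<15);print("plate",a,b,m.sum(),np.nanmedian(Z[m]).round(2))
m=(abs(q[...,1])<65)&(abs(q[...,0])<90)&(abs(Z-20.5)<2);A=np.c_[q[m],np.ones(m.sum())];print("tilt",np.linalg.lstsq(A,Z[m],rcond=None)[0])
f=(abs(q[...,1])<92)&(abs(q[...,1])>80)&(abs(q[...,0])<90);print("floor (3)",np.nanmedian(Z[f]))
r=(abs(abs(q[...,1])-98.5)<1.2)&(abs(q[...,0])<100);print("rim(35)",np.nanmedian(Z[r]))
B=P[m];print(cv2.minAreaRect(B[:,:2].astype(np.float32)))
for a in(-1,1):
  for b in(-1,1):
    m=(abs(q[...,0]-a*70)<10)&(abs(q[...,1]-b*45)<10)&(Z>27)&(Z<37);print("tip",a,b,m.sum(),np.nanmedian(Z[m]),np.median(q[m],0))
E
python3 fin.py
```

```text
time: 25.62
tool_pos: [469.3, -245.1, 199.1]
contact_force: [-0.1, 1.0, 0.1]
[ 469.32170872 -245.12659613  199.05187173] [-0.001  -0.0024 -0.0024 -0.0017 -0.0001 -0.0022]
plate -1 -1 619 20.18
plate -1 1 627 20.16
plate 1 -1 360 19.94
plate 1 1 361 19.91
tilt [-1.28300065e-03 -8.30037376e-05  2.00605596e+01]
floor (3) 2.1075196121812496
rim(35) 24.800475574409973
((467.63897705078125, -245.79177856445312), (179.9075469970703, 129.9867706298828), 14.072379112243652)
tip -1 -1 148 31.21116822954906 [-71.17468844 -43.70422404]
tip -1 1 148 31.431719242645926 [-70.49370713  45.27891544]
tip 1 -1 104 30.93868541340467 [ 67.26885818 -43.64475603]
tip 1 1 100 31.044498367149686 [67.87221246 45.42383581]
```

View pics/w10.png

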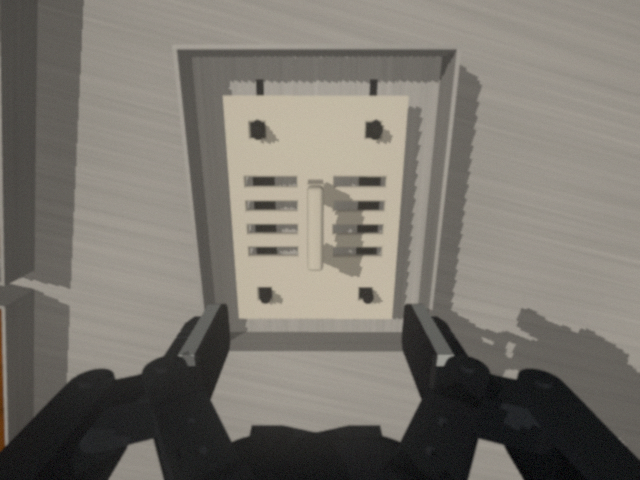

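The depth map shows the board flat at 20.1 mm, or about 21 mm after the 0.9 mm camera bias. All four studs stand about 11 mm through their holes, so I'm handing the job in.

```bash
python3 -c "
from plant import order,monitor
print(order.close_job(), monitor.get_state()['time'])"
```

```text
the job is handed in; nothing more can be done
the job is handed in; nothing more can be done
```

The board is in the tray with all four studs clicked through. It lies flat on its seats and is released, and I handed the job in just after 25.6 s on the robot's clock. `close_job()` gives no verdict.

- **Pick and place:** I gripped the board by its bar and lifted it about 100 mm. I lined it up by looking at the stud tips through its holes, corrected it by about 2 mm, lowered it onto the barbs and let go.
- **Pressing:** I pressed one end at a time with shut fingers. The highest push I read before the click was 9.4 N at one end and 8.8 N at the other. I then checked each end on its seat with 12.8 N and 8.6 N.
- **Last checks:**
  - **Height and tilt:** The plate's top reads 20.1 mm at the middle and 19.9–20.2 mm at the four corners, with a tilt of 0.0013 rad. After the roughly 0.9 mm low bias seen on the counter and the tray floor, that is the expected 21 mm.
  - **Studs and arm:** All four tips show through their holes, about 11 mm above the plate. The open gripper was well clear, with the TCP at about 199 mm.
- **Disagreements:**
  - **Seat heights:** The tool met the two seated ends at 46.8 and 46.0 mm, though the depth picture shows them level to about 0.3 mm.
  - **Rim check:** My last tray-rim reading gave 24.8 mm instead of 35 mm. I put that down to a badly placed sampling strip and did not use it.
- **Problem on the way:** My first approach to the board stopped at the last joint's limit, so I turned the gripper half a turn.
- **Not checked:** I did not look again at the bowl, the bottle and the tongs. The arm never went near them.

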